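Turn the comparator plate over against the drawer step

ROBOT

A 6-joint arm with a two-finger parallel gripper is mounted at the origin on the work surface. World frame = base frame: x ahead of the robot, y to its left, z up, the work surface at z = 0. Lengths are in m, angles in rad, forces in N, time in s.
With the tool pointing down it reaches from about 0.225 to 0.875 m from the base axis. Payload 3.4 kg.
Tool frame: the origin (TCP) lies on the centre line of the jaws, within the pads' length; the fingertips stand 8 mm ahead of it and the grasp point (between the pads) lies 11 mm behind it (robot.tips_ahead is the distance from the TCP to the fingertips, in m); z points along the fingers, x is the direction in which the jaws open and shut, and the axes are right-handed (so a half turn about z gives the same grasp; the last joint's range is limited). The gripper opens to 85 mm and grips with 20 to 120 N. Pads are 22 mm wide; open, the fingers measure 114 mm over their backs; the gripper's body (76 mm by 85 mm) begins 54 mm behind the grasp point. The pads swing forward as they close: fully open they stand 13 mm farther back than shut.
Start: joints at [-1.354, 0.276, 1.505, -0, 1.361, -0.121], TCP at [0.191, -0.543, 0.239] pointing down, gripper open.
Joint ranges: [-2.89, 2.89], [-0.75, 2.08], [0.22, 2.7], [-1.18, 4.32], [0.11, 2.71], [-2.7, 2.7]. Speed limits (rad/s): [2.57, 2.57, 3.14, 3.14, 3.14, 3.14].

INTERFACE

Orientations are given as a unit quaternion [w, x, y, z].
In Python, from station import robot gives the robot as it stands. The module is installed in compiled form; this text tells all that it offers. Calls block until the motion is done:
- robot.goto(position, orientation): joint-space move of the TCP to a pose.
- robot.move_linear(position, rate=0.15, frame=None, f_stop=None): straight line of the TCP; frame=None keeps the orientation; rate is the mean speed in m/s. With f_stop (N) it stops when the force on the tool has changed by that much, and returns True; else False.
- robot.set_joints(angles): joint-space move.
- robot.grip(opening): finger opening in m; the grip force is fixed at half the most; returns when the fingers have stopped.
- robot.hold(seconds).
- robot.inverse_kinematics(position, orientation): joint angles nearest the present ones, or None.
- robot.observe(): the state.
- robot.snapshot(name): name is "scene" or "top" or "wrist"; returns the picture (384x512x3 uint8, red, green, blue); there is no depth.
- robot.calibration(name): a dict with "fx", "fy", "cx", "cy" (pixels), "R" (3x3) and "t" (3): a world point X has camera coordinates R X + t; the wrist camera has in their place "hand_eye" (4x4, takes a point from camera to tool coordinates, whose origin is the TCP and whose axes are the tool frame's). Camera axes: x right, y down, z forward; pixel columns grow to the right and rows downward; lengths in m; the calibration is good to about 2 mm. A picture is of the moment at which its call begins: read the wrist's pose just before it. calibration takes no time and is no camera call.
A pose or a line that the arm cannot do raises robot.Unreachable and nothing moves.
- robot.close_job(): hands the job in, once; it reports no verdict.
The state is a dict: "time": time; "q": joint angles; "joint_velocities": joint speeds; "effort": joint torques, N m; "eef_pos": TCP position; "eef_rot": TCP orientation; "ft_force": force on the tool from outside, world axes, zero at the start; "wrist_torque": the same for the moment, N m; "finger_gap": finger opening in m.
Only numpy, scipy, OpenCV 4.12 (cv2) and the standard library are available. Lean on these libraries where they do the work, as an engineer would, in place of code of your own. Each camera call takes 0.05 s, during which the arm holds its last target. There are 200 camera calls.

TASK

The surface-finish comparator plate lies blue back up on the drawer's floor. Without picking it up, push it with the fingertips against the upright edge of the raised grey step until it tips up on that edge, and tip it right over on to the step with its specimen patches showing; then push it on until it lies flat and wholly on the step, clear of the edge. Leave the micrometer, the loupe and the two steel parallels where they are.

Things in the scene. Friction and masses are not known exactly. Their poses are not given: they have to be found in the camera images.
- drawer: shallow fixed aluminium drawer, 364 x 620 mm. Origin at table height, straight below the middle of the step's upright face; x points to its back wall (away from the robot within 0.3 rad), y along the step, z up. Floor 3 mm above the origin, from x = -200 to 0 mm. Front wall at x = -202, side walls at y = +-308 mm: 4 mm thick, tops 45 mm above the origin; back wall at x = 162 mm, 50 mm high
- step_edge (a point): middle of the upper edge of the grey step: upright face at the drawer's x = 0, flat top 10 mm above the drawer floor (13 mm above the table), reaching back 160 mm and across the whole drawer. On the back wall a black magnetic strip (x = 152 to 160 mm) holds a scriber and a centre gauge; they are part of the drawer
- plate: comparator plate, about 110 g: blue backing 64 (x) x 90 (y) x 4 mm on a steel specimen slab 52 x 78 x 4 mm, so the backing juts out 6 mm all round, 4 mm above the floor. Origin: centre of the patched specimen face (down at the start); z points from there to the blue back; x roughly towards the step at the start (within 0.3 rad), gap to the step about 10 to 60 mm
- plate_front (a point): middle of the plate's blue edge that is nearer the step at the start, 32 mm along the plate's +x from its centre, 6 mm from the specimen face
- plate_rear (a point): middle of the opposite blue edge, nearer the robot at the start, 32 mm along -x, 6 mm from the specimen face
- micrometer: disc micrometer with blue frame, lying on the drawer's floor beside the plate, loose; about 130 mm along its y (from -56 to +70 mm), 46 mm along x (-10 to +36 mm), 20 mm high; origin on its barrel axis, at the underside
- loupe: black loupe with a frosted dome, loose on the drawer's floor on the other side, 42 mm across, 30 mm high; origin at the centre of its underside
- parallel_a: ground steel parallel, loose on the step at its left (+y) end, 20 (x) x 120 (y) x 10 mm high; origin at the centre of its underside
- parallel_b: ground steel parallel, loose on the step at its right (-y) end, same size and origin
There are look-alikes about, which are no part of the job. Of the things like the plate, leave any that is green, pink or yellow; of the rest the smaller one is meant.

How it is judged:
On the way:
1. the plate is tipped up, its front edge down at the foot of the step (angle between plate's own z axis and vertical between 0.6 and 1.75 rad and z of plate_front in the frame of drawer below 0.02 m and x of plate_front in the frame of drawer between -0.018 and 0.008 m and z of plate_rear in the frame of drawer above 0.025 m), for 0.05 s.
At the end, for the whole second after the job is handed in: The plate rests flat (within 7 degrees) on the step, specimen face up, overhanging the step's edge by at most 4 mm; it is at rest, and the micrometer, loupe and parallels are within 15 mm of where they began (angle between plate's own z axis and vertical above 3.02 rad and x of each of plate_front, plate_rear in the frame of drawer above -0.004 m and x of plate in the frame of drawer below 0.125 m and z of plate in the frame of drawer between 0.018 and 0.024 m and linear speed of plate below 0.02 m/s and angular speed of plate below 0.2 rad/s and distance of each of micrometer, loupe, parallel_a, parallel_b from where it was at the start of the episode below 0.015 m); the robot touches nothing.
It fails at once if the plate is picked up: its front and rear edges both more than 30 mm above table height (z of each of plate_front, plate_rear in the frame of drawer above 0.03 m).
It fails at once if the disc micrometer is moved more than 15 mm or tipped (distance of micrometer from where it was at the start of the episode above 0.015 m or angle between micrometer's own z axis and vertical above 0.3 rad).
It fails at once if the loupe is moved more than 15 mm or tipped (distance of loupe from where it was at the start of the episode above 0.015 m or angle between loupe's own z axis and vertical above 0.3 rad).
It fails at once if a steel parallel is moved more than 15 mm or tipped (distance of parallel_a from where it was at the start of the episode above 0.015 m or angle between parallel_a's own z axis and vertical above 0.3 rad).
It fails at once if a steel parallel is moved more than 15 mm or tipped (distance of parallel_b from where it was at the start of the episode above 0.015 m or angle between parallel_b's own z axis and vertical above 0.3 rad).
It also fails if it takes over 46 s, if anything falls off the work surface, if the arm or the gripper's body presses on something with over 40 N, if the wrist force passes 120 N, or if a joint passes its speed limit or range.

## Working session

There is one attempt and no reset: what is moved stays moved. The work goes in short steps, each a Python script; the robot and the scene stay as the last script left them, time stands still between calls to the robot, and variables do not carry over. Pictures are saved under pics/ and viewed, about 8 in all and at most 12, crops included, and the job is handed in when it is done.

```bash
mkdir -p pics
python3 - <<'E'
from station import robot
import cv2,json
for n in("scene","top"):
    cv2.imwrite(f"pics/{n}0.png",robot.snapshot(n)[:,:,::-1])
    c=robot.calibration(n);print({k:(v.tolist() if hasattr(v,'tolist') else v) for k,v in c.items()})
print(robot.calibration("wrist"));print(robot.observe()['time'])
a=cv2.imread("pics/scene0.png");b=cv2.imread("pics/top0.png")
E
```

```text
{'fx': 365.30776286994285, 'fy': 365.30776286994285, 'cx': 260.1193804369768, 'cy': 185.22572306520317, 'R': [[-0.3827960805114499, 0.9238320684022324, -0.0012124919483337175], [0.6709893252056667, 0.2771263564835502, -0.6877312760098934], [-0.6350121937452191, -0.26407440605595517, -0.725964339248891]], 't': [0.19527663872832243, -0.3098406321625755, 1.36859709215897]}
{'fx': 440.5657749415343, 'fy': 440.5657749415343, 'cx': 260.59708815104085, 'cy': 189.72139365388574, 'R': [[-0.014429553177866743, -0.9998514229185687, 0.00942974457770718], [-0.9874055468858177, 0.012762702898062363, -0.15769400557362678], [0.15755022683006956, -0.011586436140999964, -0.9874430011516331]], 't': [0.006542097299736586, 0.5036900119980017, 1.1151666227564305]}
{'fx': 284.6414172543307, 'fy': 284.6414172543307, 'cx': 255.83951301449912, 'cy': 190.77771170305243, 'hand_eye': array([[ 9.99999404e-01, -5.34797041e-04, -9.51995530e-04,
         3.79141669e-04],
       [ 7.86472292e-04,  9.57569475e-01,  2.88201460e-01,
        -7.22547393e-02],
       [ 7.57472573e-04, -2.88202036e-01,  9.57569325e-01,
        -1.34255974e-01],
       [ 0.00000000e+00,  0.00000000e+00,  0.00000000e+00,
         1.00000000e+00]])}
0.1
```

View pics/top0.png

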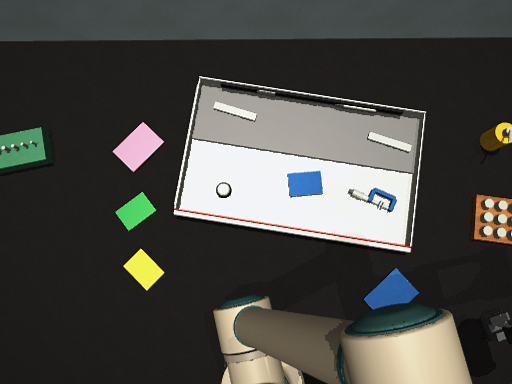

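View pics/scene0.png

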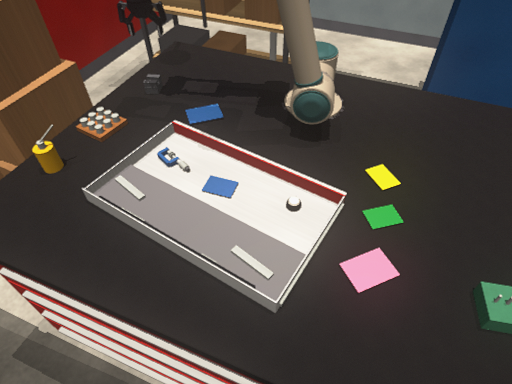

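The things like the plate, by top-view pixel, are blue in the drawer (305,184), blue outside (391,290), green (136,211), pink (138,147) and yellow (144,269). The blue one in the drawer fits: it's the smaller blue one, lying on the drawer floor in front of the step. I'll measure it and confirm in a crop.

```bash
cat > h.py <<'E'
import numpy as np,cv2
from scipy.optimize import least_squares
def back(c,uv,z):
    R=np.array(c['R']);t=np.array(c['t']);o=-R.T@t
    uv=np.atleast_2d(np.asarray(uv,float))
    d=np.c_[(uv[:,0]-c['cx'])/c['fx'],(uv[:,1]-c['cy'])/c['fy'],np.ones(len(uv))]@R
    return o+d*((z-o[2])/d[:,2])[:,None]
def proj(c,X):
    Y=np.atleast_2d(X)@np.array(c['R']).T+np.array(c['t'])
    return np.c_[c['fx']*Y[:,0]/Y[:,2]+c['cx'],c['fy']*Y[:,1]/Y[:,2]+c['cy']]
def wcam(robot):
    o=robot.observe();c=dict(robot.calibration("wrist"))
    w,x,y,z=o['eef_rot']
    from scipy.spatial.transform import Rotation as Ro
    T=np.eye(4);T[:3,:3]=Ro.from_quat([x,y,z,w]).as_matrix();T[:3,3]=o['eef_pos']
    M=np.linalg.inv(T@c['hand_eye']);c['R']=M[:3,:3];c['t']=M[:3,3]
    return c,robot.snapshot("wrist")
def blue(im):
    h=cv2.cvtColor(im,cv2.COLOR_RGB2HSV)
    return ((h[...,0]>100)&(h[...,0]<125)&(h[...,1]>120)&(h[...,2]>60)).astype(np.uint8)
def D2W(D,p): # D=(x,y,th)
    p=np.atleast_2d(p);c,s=np.cos(D[2]),np.sin(D[2])
    return np.c_[D[0]+c*p[:,0]-s*p[:,1],D[1]+s*p[:,0]+c*p[:,1],p[:,2]]
def W2D(D,p):
    p=np.atleast_2d(p);c,s=np.cos(D[2]),np.sin(D[2]);q=p[:,:2]-D[:2]
    return np.c_[c*q[:,0]+s*q[:,1],-s*q[:,0]+c*q[:,1],p[:,2]]
E
python3 - <<'E'
from station import robot
from h import *
c=robot.calibration("top");im=cv2.imread("pics/top0.png")[:,:,::-1].copy()
n,l,st,ce=cv2.connectedComponentsWithStats(blue(im))
for i in range(1,n):
    if st[i,4]>40: print(i,st[i],ce[i])
i=l[184,305];cn=cv2.findContours((l==i).astype(np.uint8),0,1)[0][0][:,0]
P=back(c,cn,.011);r=cv2.minAreaRect((P[:,:2]*1000).astype(np.float32));print("plate",r)
# drawer fit from outer wall-top corners & step edge end points
mod=np.array([[-.204,.31,.045],[-.204,-.31,.045],[.164,.31,.05],[.164,-.31,.05]])
px=np.array([[175,213],[410,250],[200,77],[425,111]])
g=back(c,px,.047);print(g.round(3))
f=lambda D:(proj(c,D2W(D,mod))-px).ravel()
s=least_squares(f,[.5,0,0]);print("D",s.x,s.fun.round(1))
D=s.x
e=D2W(D,[[0,.3,.013],[0,-.3,.013],[0,.3,.003],[0,-.3,.003]]);print(proj(c,e).round(1))
print("plate in D",W2D(D,[r[0][0]/1000,r[0][1]/1000,.011]))
z=cv2.resize(im[70:260,165:435],None,fx=2.9,fy=2.9,interpolation=cv2.INTER_CUBIC)
cv2.imwrite("pics/crop1.png",z[:,:,::-1])
E
```

```text
1 [288 171  35  26 753] [304.80079681 183.42629482]
2 [368 188  29  23 193] [383.07253886 197.11917098]
3 [ 364  268   55   42 1252] [391.30670927 291.3115016 ]
plate ((524.1222534179688, -120.0372314453125), (62.688934326171875, 88.7112045288086), 4.055848121643066)
[[ 0.445  0.221  0.047]
 [ 0.342 -0.38   0.047]
 [ 0.814  0.16   0.047]
 [ 0.711 -0.446  0.047]]
D [ 0.59711145 -0.11443334 -0.1691501 ] [-1.4 -1.3  1.8 -0.9 -1.6  0.8  1.2  1.4]
[[193.2 140.1]
 [411.6 173.7]
 [193.7 141. ]
 [410.3 174.4]]
plate in D [[-0.07100412 -0.01781125  0.011     ]]
```

View pics/crop1.png

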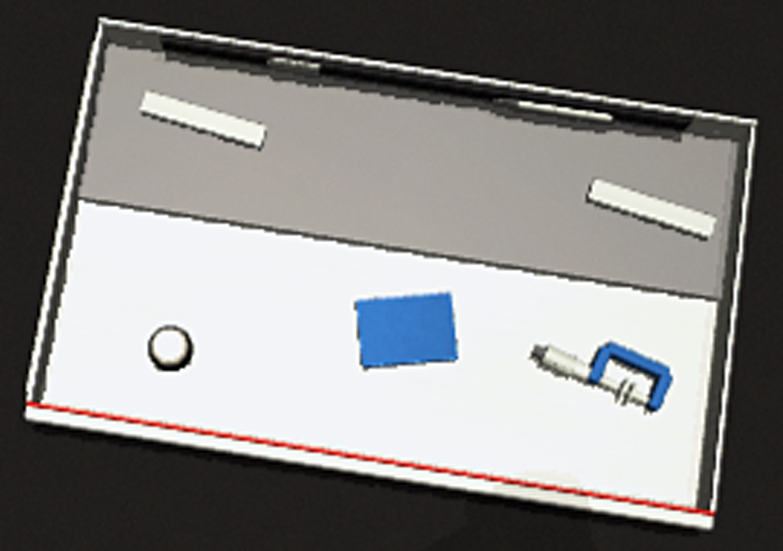

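The crop confirms it: the plate in the drawer measures 63 x 89 mm against 64 x 90 given, at drawer (-71,-18) mm with about +0.24 rad yaw. The step edge is seen at crop (80,200)–(717,299), within 1 px of the fit. The loupe is at (170,347). The micrometer's tip at (532,350) is about 60 mm clear of the plate. 

Plan: lean both fingertips back slightly behind the rear edge, find the floor by touch, then push the plate to the step.

```bash
cat >> h.py <<'E'
from scipy.spatial.transform import Rotation as Ro
D0=np.array([.5971,-.1144,-.1692])
def quat(a,D=D0): # tool leaning back by a (tips point forward-down), tool x = drawer +y
    M=np.array([[0,np.cos(a),np.sin(a)],[1,0,0],[0,np.sin(a),-np.cos(a)]])
    q=(Ro.from_euler('z',D[2])*Ro.from_matrix(M)).as_quat()
    return [q[3],q[0],q[1],q[2]]
def tcp(front,a,ahead,D=D0): # TCP world pos so that the tips' front corner is at drawer point 'front'
    x,y,z=front; ya=np.array([np.cos(a),0,np.sin(a)]);za=np.array([np.sin(a),0,-np.cos(a)])
    return D2W(D,np.array([x,y,z])-.011*ya-ahead*za)[0]
def front(pos,a,ahead,D=D0):
    ya=np.array([np.cos(a),0,np.sin(a)]);za=np.array([np.sin(a),0,-np.cos(a)])
    return W2D(D,pos)[0]+.011*ya+ahead*za
def fD(robot,D=D0): # force in drawer axes
    f=robot.observe()['ft_force'];c,s=np.cos(D[2]),np.sin(D[2])
    return np.array([c*f[0]+s*f[1],-s*f[0]+c*f[1],f[2]])
E
python3 - <<'E'
from station import robot
from h import *
a=np.radians(8)
print(robot.tips_ahead); robot.grip(.045); ah=robot.tips_ahead; print(ah,robot.observe()['finger_gap'])
y=-.02
robot.goto(tcp([-.135,y,.19],a,ah),quat(a))
c,im=wcam(robot);cv2.imwrite("pics/w1.png",im[:,:,::-1]); np.savez("w1.npz",R=c['R'],t=c['t'])
cn=max(cv2.findContours(blue(im),0,1)[0],key=cv2.contourArea)[:,0]
r=cv2.minAreaRect((W2D(D0,back(c,cn,.011))[:,:2]*1000).astype(np.float32));print("plate D",r)
e=D2W(D0,[[0,v,.013] for v in(-.1,-.02,.06)]);print(proj(c,e).round(1))
print(robot.observe()['time'],fD(robot))
E
```

```text
0.008
0.008 0.04516298246131816
plate D ((-72.10090637207031, -20.084400177001953), (62.717159271240234, 87.6808090209961), 13.688607215881348)
[[196.9 257.5]
 [257.1 257.3]
 [317.3 257.2]]
2.4583 [ 0.48077671  0.29196032 -0.88127621]
```

View pics/w1.png

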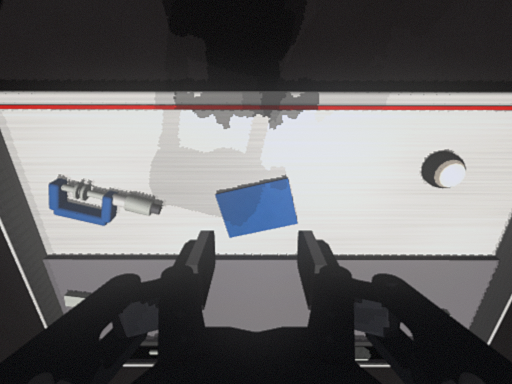

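The wrist view agrees: plate at drawer (-72,-20) mm, yaw 13.7°, at pixel (257,207). The step edge lies on row 257 as predicted, and the image has the robot side at the top. Next I'll touch the floor and push to the step.

Run:
```python
from station import robot
from h import *
a=np.radians(8);ah=.008;y=-.02
robot.move_linear(tcp([-.135,y,.025],a,ah),.15)
print(robot.move_linear(tcp([-.135,y,-.008],a,ah),.02,f_stop=2.5),fD(robot))
p=robot.observe()['eef_pos'];f=front(p,a,ah);print("floor touch front corner",f*1000)
zf=f[2]+.0008
robot.move_linear(tcp([-.135,y,zf],a,ah),.05);robot.hold(.1);print(fD(robot))
for x in (-.10,):
  print(robot.move_linear(tcp([x,y,zf],a,ah),.05,f_stop=3),fD(robot),front(robot.observe()['eef_pos'],a,ah)*1000)
print(robot.move_linear(tcp([-.045,y,zf],a,ah),.03,f_stop=5),fD(robot),front(robot.observe()['eef_pos'],a,ah)*1000)
robot.hold(.2);o=robot.observe();print(fD(robot),front(o['eef_pos'],a,ah)*1000,o['time'])
np.save("zf.npy",zf)
c,im=wcam(robot);cv2.imwrite("pics/w2.png",im[:,:,::-1])
t=robot.snapshot("top");cv2.imwrite("pics/t2.png",t[:,:,::-1]);
s=robot.snapshot("scene")
v=np.hstack([cv2.resize(t[130:230,240:380],(560,400)),cv2.resize(s[140:240,170:230],(240,400))])
cv2.imwrite("pics/v2.png",np.vstack([v,]) [:,:,::-1])
c=robot.calibration("top");n,l,st,ce=cv2.connectedComponentsWithStats(blue(t));print(st[1:],ce[1:])
```

```text
True [-0.69871679  1.11788135  4.27075522]
floor touch front corner [-135.02986899  -19.98766035    3.25421232]
[ 0.26884637 -0.48457189  0.47333078]
False [ 0.53095245  0.50778555 -0.44715649] [-100.16192616  -19.94684805    3.96095805]
True [0.62787829 0.01208072 0.46831968] [-58.75268044 -19.75929118   3.39258121]
[0.83589731 0.3767797  0.78541362] [-58.79194198 -19.78335355   3.38211377] 7.4583
[[ 368  188   29   23  190]
 [ 365  268   54   57 1559]] [[383.05263158 197.20526316]
 [391.29313663 295.54714561]]
```

View pics/w2.png

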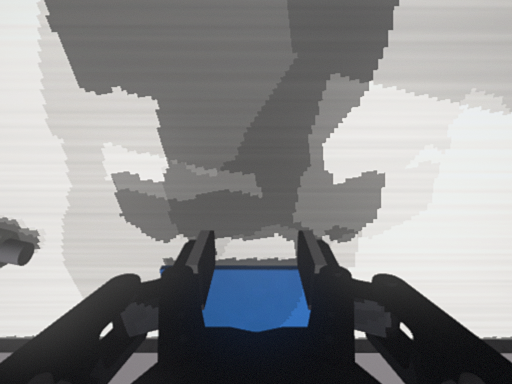

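Run:
```python
from station import robot
from h import *
c,im=wcam(robot);print("rear top edge D at row 267 (z11):",W2D(D0,back(c,[[215,267],[298,267]],.011))*1000)
print("step edge row340 z13",W2D(D0,back(c,[[60,340],[440,340]],.013))*1000)
print("proj step edge",proj(c,D2W(D0,[[0,-.1,.013],[0,.06,.013]])))
# rear corner blue speck left of left finger
print(W2D(D0,back(c,[[163,268]],.011))*1000)
p=robot.observe()['eef_pos'];print(front(p,np.radians(8),.008)*1000, fD(robot))
z=cv2.resize(im[215:355,140:370],None,fx=3.4,fy=3.4,interpolation=cv2.INTER_CUBIC);cv2.imwrite("pics/c3.png",z[:,:,::-1])
```

```text
rear top edge D at row 267 (z11): [[-62.36265582 -42.59649893  11.        ]
 [-62.26331005   1.90465081  11.        ]]
step edge row340 z13 [[  -8.6915871  -139.70849364   13.        ]
 [  -7.97665581   91.51596532   13.        ]]
proj step edge [[128.08943958 349.55743112]
 [385.86045166 348.99430388]]
[[-61.75278673 -70.5375827   11.        ]]
[-58.86861839 -19.77899326   3.38106675] [ 1.24062995 -0.27773842  1.96480774]
```

View pics/c3.png

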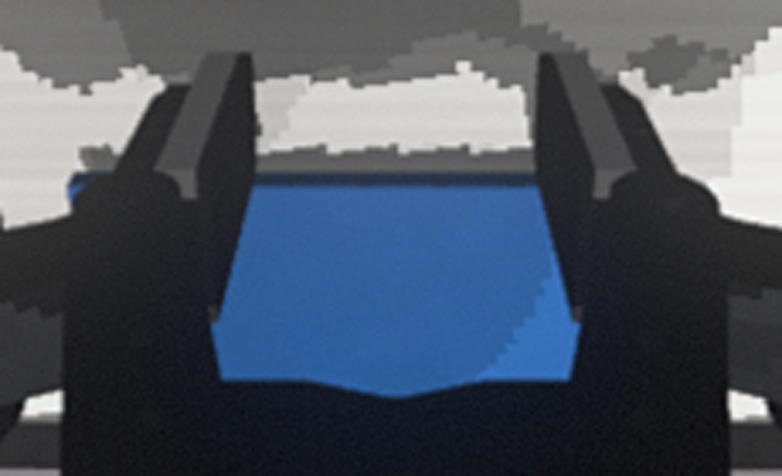

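The crop shows the plate squared up against the step, its rear edge at crop row 180 (x ≈ -62 mm) and both fingers behind it. It spans y of about -70 to +20 mm. I'll build a preload, then lift with force feedback.

Run:
```python
from station import robot
from h import *
a=np.radians(8);ah=.008
f=front(robot.observe()['eef_pos'],a,ah);cmd=np.array([f[0],-.02,f[2]])
for i in range(8):
    cmd[0]+=.0005
    robot.move_linear(tcp(cmd,a,ah),.02);g=np.mean([fD(robot) for _ in range(3)],0)
    print(cmd*1000,front(robot.observe()['eef_pos'],a,ah)*1000,g.round(1))
    if g[0]<-9:break
np.save("cmd.npy",cmd);print(robot.observe()['time'])
```

```text
[-58.36861839 -20.           3.38106675] [-58.68146764 -19.90673511   3.32209245] [0.1 0.7 3.3]
[-57.86861839 -20.           3.38106675] [-58.60337346 -19.88567231   3.2741694 ] [-2.1  0.   3.7]
[-57.36861839 -20.           3.38106675] [-58.56328439 -19.86318255   3.23903632] [-3.8  0.2  4.5]
[-56.86861839 -20.           3.38106675] [-58.56401098 -19.83683838   3.1778085 ] [-3.3 -0.3  6.1]
[-56.36861839 -20.           3.38106675] [-58.50300707 -19.84987341   3.16558989] [-6.1 -0.9  8.2]
[-55.86861839 -20.           3.38106675] [-58.47802919 -19.82123051   3.1565554 ] [-6.5 -1.4  9.1]
[-55.36861839 -20.           3.38106675] [-58.46669023 -19.81956581   3.10480064] [-7.2 -1.9 10.3]
[-54.86861839 -20.           3.38106675] [-58.43700339 -19.82630118   3.09442713] [-8.2 -2.6 11.1]
9.6583
```

```bash
cat > lift.py <<'E'
import sys
from station import robot
from h import *
a=np.radians(8);ah=.008
def run(ztop,F=8,dz=.001,gain=.00012,rate=.02):
    cmd=np.load("cmd.npy");k=0
    while cmd[2]<ztop:
        cmd[2]+=dz
        robot.move_linear(tcp(cmd,a,ah),rate)
        g=np.mean([fD(robot) for _ in range(3)],0)
        cmd[0]+=np.clip(gain*(g[0]+F),-.001,.003)
        k+=1
        if k%2==0: print((cmd*1000).round(1),(front(robot.observe()['eef_pos'],a,ah)*1000).round(2),g.round(1))
    np.save("cmd.npy",cmd);print(robot.observe()['time'])
E
python3 - <<'E'
from lift import *
run(.015,F=9)
c,im=wcam(robot);t=robot.snapshot("top");s=robot.snapshot("scene")
v=np.hstack([cv2.resize(im[200:360,130:390],(520,320)),cv2.resize(s[155:215,185:255],(280,240))[:,:].repeat(1,0) if 0 else cv2.resize(s[150:210,190:242],(277,320))])
cv2.imwrite("pics/v4.png",v[:,:,::-1])
E
```

```text
[-54.  -20.    5.4] [-58.31 -19.7    3.77] [-4.8 -1.5 -0.2]
[-53.4 -20.    7.4] [-58.3  -19.67   5.44] [-6.5 -1.2 -1.4]
[-52.7 -20.    9.4] [-58.24 -19.64   7.26] [-5.9 -2.4 -1.3]
[-52.3 -20.   11.4] [-58.11 -19.62   9.1 ] [-8.1 -2.1  0.1]
[-51.9 -20.   13.4] [-57.94 -19.6   11.08] [-7.5 -2.5 -0.2]
[-51.7 -20.   15.4] [-57.72 -19.58  13.07] [-8.5 -2.2  1.6]
12.6583
```

View pics/v4.png

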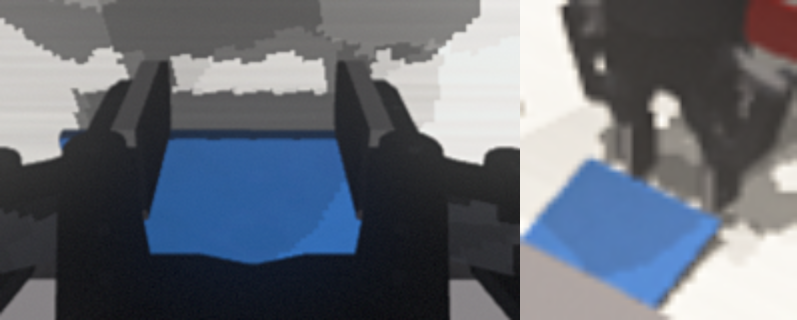

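The picture shows the rear edge lifted with the fingers: its shadow gap has opened and the front edge is still held at the step. The 0.7 mm x advance matches a 9° tilt. I'll carry on along the arc.

```bash
cat > arc.py <<'E'
from lift import *
def arc(th0,th1,dth=2.5,F=8,ff=1.0,fb=True,zk=1.0,rate=.05):
    cmd=np.load("cmd.npy");L=.064;th=th0;k=0
    while th<th1-1e-6:
        r=np.radians(th+dth/2);d=np.radians(dth)
        cmd[0]+=ff*L*np.sin(r)*d;cmd[2]+=zk*L*np.cos(r)*d;th+=dth
        robot.move_linear(tcp(cmd,a,ah),rate)
        g=np.mean([fD(robot) for _ in range(3)],0)
        if fb:cmd[0]+=np.clip(.00015*(g[0]+F),-.002,.001)
        k+=1
        if k%2==0: print(th,(cmd*1000).round(1),(front(robot.observe()['eef_pos'],a,ah)*1000).round(1),g.round(1))
        if abs(g).max()>35: print("HIGH");break
    np.save("cmd.npy",cmd);print(robot.observe()['time']);return th
E
python3 - <<'E'
from arc import *
arc(7,42)
c,im=wcam(robot);t=robot.snapshot("top");s=robot.snapshot("scene")
v=np.hstack([cv2.resize(im[200:360,130:390],(520,320)),cv2.resize(s[150:210,190:242],(277,320))])
cv2.imwrite("pics/v5.png",v[:,:,::-1])
E
```

```text
12.0 [-50.9 -20.   20.9] [-56.8 -19.6  18.6] [-9.  -1.9  0.9]
17.0 [-49.7 -20.   26.3] [-55.4 -19.6  24.2] [-8.7 -2.1  1.9]
22.0 [-47.9 -20.   31.6] [-53.5 -19.6  29.6] [-7.8 -2.2  3.4]
27.0 [-45.9 -20.   36.6] [-51.1 -19.6  34.9] [-9.5 -1.9  3.8]
32.0 [-42.2 -20.   41.5] [-42.4 -20.2  41.5] [ 0.3 -0.8 -0. ]
37.0 [-37.  -20.   46.1] [-37.6 -20.1  46.3] [-0.   0.5  0.2]
42.0 [-31.5 -20.   50.4] [-32.1 -20.   50.6] [0.4 0.2 0.3]
16.3083
```

View pics/v5.png

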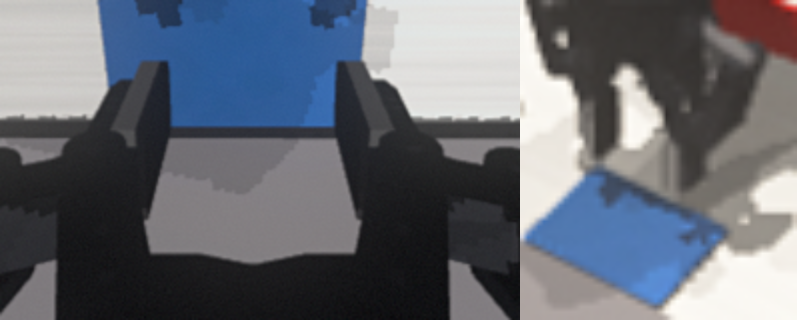

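The picture shows the plate slipped off the fingertips at about 28° and fell flat, still against the step, with nothing else disturbed. The force ratio was near the friction limit with contact too close to the tip. I'll retry: lift to about 12°, then lean the fingers back to 30° under the rear edge as a ramp so it climbs the finger faces.

```bash
cat > ramp.py <<'E'
from station import robot
from h import *
ah=.008;y=-.022
def go(f,a,rate=.06): robot.move_linear(tcp(f,a,ah),rate,quat(a))
def act(a): return (front(robot.observe()['eef_pos'],a,ah)*1000).round(1)
def R(th,xs=.0047,zp=.0095): return np.array([xs-.064*np.cos(th),y,zp+.064*np.sin(th)])
def tip(th,a,s,**k): return R(th,**k)-s*np.array([-np.sin(a),0,np.cos(a)])
sc=robot.calibration("scene")
def seen(): # scene-camera blue blob of the plate
    s=robot.snapshot("scene");m=blue(s);m[:140]=0;m[:,:190]=0;m[230:]=0;m[:,270:]=0
    n,l,st,ce=cv2.connectedComponentsWithStats(m)
    return (st[1:][st[1:,4].argmax()] if n>1 else None),s
def pred(th,xp=.002,zp=.008): # expected bbox: blue back corners for tilt th
    P=[[xp-u*np.cos(th),yy,zp+.003+u*np.sin(th)] for u in(0,.064) for yy in(-.07,.02)]
    q=proj(sc,D2W(D0,P));return np.r_[q.min(0),q.max(0)-q.min(0)].round(0)
E
python3 - <<'E'
from ramp import *
a8=np.radians(8)
print("flat seen",seen()[0],"pred",pred(0),pred(.2),pred(.6),pred(1.0))
go([-.075,y,.055],a8,.15);go([-.080,y,.02],a8,.15);go([-.080,y,.0036],a8,.05)
go([-.064,y,.0034],a8,.06);go([-.0549,y,.0034],a8,.03);print(act(a8),fD(robot).round(1))
cmd=np.array([-.0544,y,.0034])
while cmd[2]<.0205:
    cmd[2]+=.0015;go(cmd,a8,.03);g=np.mean([fD(robot) for _ in range(3)],0)
    cmd[0]+=np.clip(.00015*(g[0]+9),-.001,.002)
print(cmd*1000,act(a8),g.round(1),"seen",seen()[0])
A=front(robot.observe()['eef_pos'],a8,ah);s=.006
C=cmd+s*np.array([-np.sin(a8),0,np.cos(a8)])
for d in (12,16,20,24,28,30):
    a=np.radians(d);C[2]+=.0004
    g=np.mean([fD(robot) for _ in range(3)],0);C[0]+=np.clip(.00015*(g[0]+5),-.001,.001)
    go(C-s*np.array([-np.sin(a),0,np.cos(a)]),a,.03);print(d,act(a),fD(robot).round(1))
np.save("C.npy",C);print(robot.observe()['time'],"seen",seen()[0])
E
```

```text
flat seen [191 183  37  24 435] pred [190. 181.  39.  27.] [190. 178.  38.  29.] [190. 174.  36.  33.] [190. 174.  31.  34.]
[-58.2 -21.5   3.3] [-8.2 -0.7 10.7]
[-51.51713087 -22.          21.4       ] [-56.6 -21.4  19.7] [-7.6 -2.6  1. ] seen [191 179  36  28 555]
12 [-52.9 -21.7  21.2] [ 0.8 -1.  -0.6]
16 [-50.2 -22.   22.4] [ 0.3 -0.5  0.5]
20 [-49.1 -21.9  22.7] [-0.2  0.7  0.1]
24 [-47.  -22.   23.7] [ 1.2 -0.1  0.3]Traceback (most recent call last):
  File "<stdin>", line 16, in <module>
  File "ramp.py", line 4, in go
    def go(f,a,rate=.06): robot.move_linear(tcp(f,a,ah),rate,quat(a))
                          ~~~~~~~~~~~~~~~~~^^^^^^^^^^^^^^^^^^^^^^^^^^
station.Unreachable: the arm cannot follow that straight line within its joint ranges
```

Run:
```python
from ramp import *
print(robot.observe()['time']); b,s=seen(); print(b)
c,im=wcam(robot)
v=np.hstack([cv2.resize(im[200:380,130:390],(520,360)),cv2.resize(s[150:210,190:236],(276,360))])
cv2.imwrite("pics/v6.png",v[:,:,::-1])
q0=robot.observe()['q']
for d in(8,16,24,30,35):
  print(d,robot.inverse_kinematics(tcp([-.05,y,.024],np.radians(d),ah),quat(np.radians(d))),robot.inverse_kinematics(tcp([-.01,y,.06],np.radians(d),ah),quat(np.radians(d))) is not None)
```

```text
22.8417
[191 182  37  25 483]
8 [-0.37803349  0.38095134  1.96536484  0.04712691  0.65918348 -1.81491903] True
16 [-0.40113861  0.34500421  2.08366311  0.14772028  0.44502209 -1.92756311] True
24 [-0.4285825   0.32967257  2.2035995   0.48186047  0.22705356 -2.27988955] True
30 None True
35 [-0.47423595  0.35896878  2.37098823  2.3602036   0.24710309  2.08434811] False
```

View pics/v6.png

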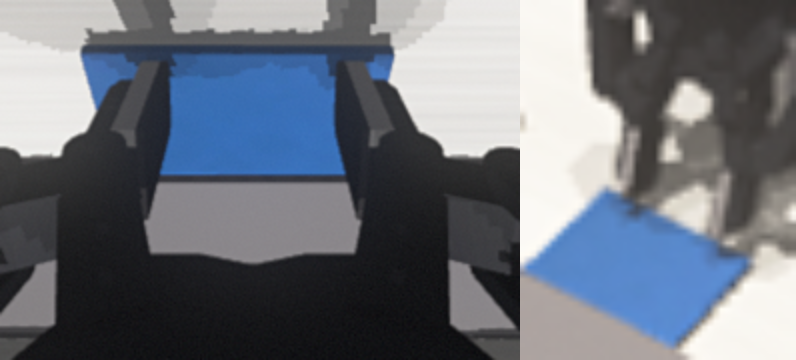

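The picture shows the plate flat again at the step with the fingers above its rear edge, so tilting under load lost the contact. With the tool leaned back, the front corner of the tips rode about 3 mm above the floor and left only about 1 mm of hold under the plate's edge. I'll lean slightly forward (-8°) instead, so the front corner sits on the floor with about 4 mm of hold and better friction margin at larger tilts. The arc will check contact on each step.

```bash
cat > try3.py <<'E'
from ramp import *
import sys
a=np.radians(-8)
def g3(): return np.mean([fD(robot) for _ in range(3)],0)
def start():
    f=act(np.radians(24))/1000
    robot.move_linear(robot.observe()['eef_pos']+np.array([0,0,.02]),.15)
    go([-.078,y,.045],a,.15);go([-.078,y,.010],a,.15)
    robot.move_linear(tcp([-.078,y,-.006],a,ah),.03,f_stop=2.5)
    z=act(a)[2]/1000;print("touch z",z);z+=.0004
    go([-.078,y,z],a,.05);go([-.066,y,z],a,.06)
    cmd=np.array([-.066,y,z])
    for i in range(14):
        cmd[0]+=.001;go(cmd,a,.03);g=g3()
        if g[0]<-9:break
    print("preload",cmd*1000,act(a),g.round(1),robot.observe()['time']);return cmd
def arc(cmd,th,th1,dth=3,F=11,L=.064):
    while th<th1:
        r=np.radians(th+dth/2);d=np.radians(dth)
        cmd+=L*d*np.array([np.sin(r),0,np.cos(r)]);th+=dth
        go(cmd,a,.06);g=g3();cmd[0]+=np.clip(.0002*(g[0]+F),-.002,.001)
        print(th,(cmd*1000).round(1),act(a),g.round(1))
        if g[0]>-2 and th>4:
            b=seen()[0];print("low force, seen",b)
            if b[4]<500: break
    np.save("cmd.npy",cmd);return cmd,th
E
python3 - <<'E'
from try3 import *
cmd=start()
cmd[2]+=.0015
cmd,th=arc(cmd,-3,48)
b,s=seen();print(th,b,pred(np.radians(th)),robot.observe()['time'])
cv2.imwrite("pics/s7.png",s[:,:,::-1])
E
```

```text
touch z 0.0002
preload [-56.  -22.    0.6] [-60.4 -21.8   0.5] [-9.8 -0.1  5.1] 28.375
0 [-55.5 -22.    5.4] [-60.3 -21.8   4.8] [-7.9 -0.3  0.6]
3 [-55.  -22.    8.8] [-60.  -21.7   8. ] [-9.2 -0.7  0. ]
6 [-54.5 -22.   12.1] [-59.6 -21.8  11.3] [-9.7 -0.9  0.2]
9 [-53.8 -22.   15.5] [-59.  -21.8  14.7] [-9.5 -0.8  1.9]
12 [-53.  -22.   18.8] [-58.3 -21.7  18.1] [-10.3   0.1   1.5]
15 [-52.2 -22.   22. ] [-57.4 -21.7  21.4] [-10.8  -1.6   2.2]
18 [-51.1 -22.   25.2] [-56.3 -21.7  24.7] [-10.4  -0.5   2.9]
21 [-50.  -22.   28.4] [-55.  -21.8  28. ] [-10.9   0.3   3.6]
24 [-48.3 -22.   31.5] [-53.6 -21.8  31.2] [-9.4  0.2  4.2]
27 [-47.  -22.   34.5] [-51.9 -21.8  34.4] [-11.5  -1.1   4.6]
30 [-45.3 -22.   37.5] [-50.1 -21.8  37.5] [-10.6  -0.5   5. ]
33 [-42.6 -22.   40.3] [-45.5 -21.9  40.7] [-6.2 -0.2  5.2]
36 [-40.  -22.   43.1] [-42.9 -21.9  43.6] [-7.4  1.   6.1]
39 [-37.1 -22.   45.7] [-40.  -21.9  46.4] [-6.9 -0.3  7.2]
42 [-34.2 -22.   48.3] [-36.8 -21.9  49.2] [-7.2 -0.4  7.7]
45 [-31.  -22.   50.7] [-33.2 -21.9  51.8] [-6.5  1.1  8.3]
48 [-27.6 -22.   53. ] [-29.2 -21.9  54.4] [-6.2  1.1  9.8]
48 [191 183  26  24 216] [190. 173.  33.  34.] 32.675
```

The front dropped to the floor at about 31° with contact kept, and the plate now stands at about 59° from the tip position. I'll continue over the top, relieving the squeeze along the plate.

Run:
```python
from try3 import *
cmd=np.load("cmd.npy");th=59;dth=4;L=.064
while th<107:
    r=np.radians(th+dth/2);d=np.radians(dth);th+=dth
    cmd+=L*d*np.array([np.sin(r),0,np.cos(r)])
    go(cmd,a,.08);g=g3();Fp=-g[0]*np.cos(r)+g[2]*np.sin(r)
    cmd+=np.clip(.0002*(Fp-3),0,.0015)*np.array([-np.cos(r),0,np.sin(r)])
    print(th,(cmd*1000).round(1),act(a),g.round(1),round(Fp,1))
np.save("cmd.npy",cmd)
b,s=seen();c,im=wcam(robot);print(b,robot.observe()['time'])
v=np.hstack([cv2.resize(im[200:380,130:390],(440,305)),cv2.resize(s[150:215,180:255],(352,305))])
cv2.imwrite("pics/v8.png",v[:,:,::-1])
```

```text
63 [-24.4 -22.   56.5] [-23.9 -21.9  57.1] [-6.7  0.7 10.7] 12.5
67 [-20.7 -22.   59. ] [-18.9 -22.   59.4] [-2.9  0.9  5.6] 6.3
71 [-16.5 -22.   60.6] [-15.2 -22.   60.8] [-1.1  0.4  1.9] 2.2
75 [-12.2 -22.   61.9] [-11.5 -22.   61.8] [-0.8  1.2  2.1] 2.3
79 [ -7.9 -22.   62.9] [ -7.4 -22.1  62.7] [0.4 0.1 0.3] 0.2
83 [ -3.5 -22.   63.6] [ -3.  -22.1  63.5] [ 0.6 -0.  -0.7] -0.8
87 [  1. -22.  64.] [  1.4 -22.   64. ] [ 0.3  0.2 -0.3] -0.3
91 [  5.5 -22.   64.1] [  5.8 -22.   64. ] [-0.5 -0.2  0.7] 0.7
95 [  9.9 -22.   63.8] [ 10.3 -22.   63.8] [ 0.4 -0.9 -0.6] -0.6
99 [ 14.4 -22.   63.3] [ 14.7 -22.1  63.2] [ 0.2 -1.2 -0.1] -0.1
103 [ 18.7 -22.   62.4] [ 19.  -22.   62.3] [-0.2 -0.7 -0.5] -0.5
107 [ 23.1 -22.   61.3] [ 23.3 -22.   61.1] [ 0.2  0.  -0.2] -0.1
[190 209  18   9  37] 35.775
```

View pics/v8.png

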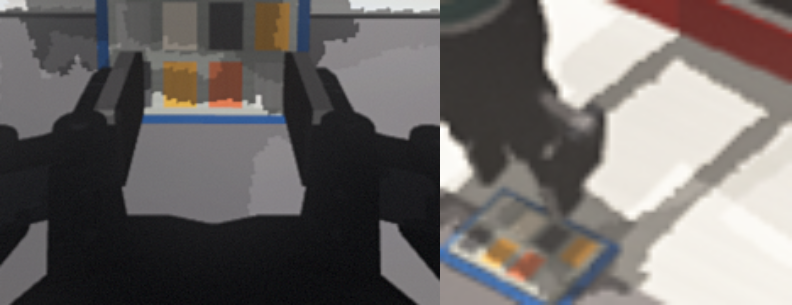

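The plate has tipped over: specimen patches up on the step, far blue edge at crop row 120 in the wrist view. The near edge still overhangs the step, so I'll go behind it and push it on, tips 1.8 mm above step height.

Run:
```python
from try3 import *
go([-.055,y,.062],a,.2);go([-.055,y,.012],a,.15)
print(robot.move_linear(tcp([-.004,y,.012],a,ah),.07,f_stop=15),act(a),g3().round(1))
print(robot.move_linear(tcp([.015,y,.012],a,ah),.05,f_stop=15),act(a),g3().round(1))
go([-.002,y,.014],a,.1);go([-.01,y,.07],a,.2);print(robot.observe()['time'])
c,im=wcam(robot);t=robot.snapshot("top")
v=np.hstack([cv2.resize(im[180:380,130:390],(400,308)),cv2.resize(t[110:210,250:380],(400,308))])
cv2.imwrite("pics/v9.png",v[:,:,::-1])
tc=robot.calibration("top");print("pred px step edge in top",proj(tc,D2W(D0,[[0.002,-.07,.013],[.002,.02,.013]])))
m=blue(t);m[:,355:]=0;m[260:]=0;u=np.argwhere(m)[:,::-1]
if len(u):print("blue D x,y range",(W2D(D0,back(tc,u,.017))[:,:2]*1000).min(0),(W2D(D0,back(tc,u,.017))[:,:2]*1000).max(0))
```

```text
False [ -3.8 -22.1  12.2] [-1.4 -0.9  3.3]
False [ 14.  -21.8  12.4] [-3.4 -0.5  6.6]
38.9667
pred px step edge in top [[327.54782205 160.05835159]
 [294.78073982 155.00662435]]
blue D x,y range [74.41213155  2.53009537] [74.84208803  5.23535775]
```

View pics/v9.png

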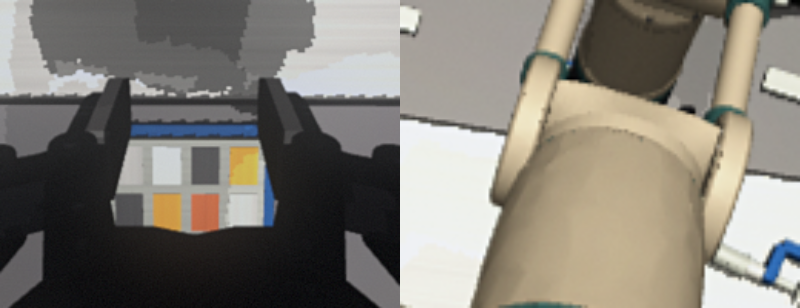

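The picture shows the plate patches up on the step. Its near blue edge (crop row 125) is clear beyond the step's edge line (row 100) and parallel to it. The far edge is at x ≈ 74 mm, so the near edge is about 10 mm past the step. The tool is clear, so I'm handing in.

Run:
```python
from station import robot
from h import *
print(fD(robot).round(1),robot.observe()['time']);print(robot.close_job())
```

```text
[-0.1  0.1  0.2] 39.0667
the job is handed in; nothing more can be done
None
```

The plate is tipped over on to the step, specimen patches up and wholly on it, and I handed the job in at 39.1 s of the 46 s allowed. The interface gave no verdict.

**What I did:** I pushed the plate squarely against the step with two fingertips and raised its rear edge under a forward squeeze of about 10 N. It passed about 59° with its front edge down at the foot of the step, and I carried it over the top. I then went behind it and pushed it on.

**Failed tries:** the first two lifts slipped off the fingertips and the plate fell flat at the foot of the step, at about 28° and then at about 14°. I had leaned the tool back, which left too little hold under the plate's edge. Leaning it 8° forward worked on the third try.

**Last checks:**
- **Position:** the wrist view shows the near blue edge parallel to the step's edge and clear of it. The far edge measured about 74 mm behind the step face, so the near edge should be about 10 mm past it.
- **Contact:** the tool was about 60 mm above the step with no force on it.

**Not measured:** I did not re-measure the micrometer, loupe and parallels at the end. The fingers kept to the plate's own strip of the drawer and no picture showed any of these things moved. In the last top view the arm hid most of the plate, so the far-edge figure comes from only a few visible pixels.

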